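# Hold a spoon blank against the bench stop

## Task

Pick up the paddle-shaped spoon blank from the bench, lift it over into the carving jig so that its wide head lies flat on the bed between the cheeks, and push it head first against the sprung plunger until the head sits squarely on the two hard stops. Keep it pressed there, firmly but without ramming it, and finish while still holding it against the spring; leave the other things on the bench where they lie.

Things in the scene. Friction and masses are not known exactly. Their poses are not given: they have to be found in the camera images.
- spoon: Spoon blank: pale wood, about 90 g, a flat paddle 24 mm thick all over, lying on the bench in one of three places in a row. Rectangular head 60 mm wide (y), from x = 0 to +70 mm; stem 28 mm wide, from x = 0 back to -100 mm. Origin on the underside, on the centreline where stem meets head (near its centre of mass); x points out through the head's flat end, z up.
- jig: Jig fixed on the bench; place and yaw vary. Origin at bench height below the middle of the stop face; +x is the push direction, z up. Plywood bed 8 mm high, 100 mm wide, from x = -80 mm on. Cheeks 18 mm above the bed, 66 mm apart, x = -45 to 0 mm, flaring out to x = -70. Open at -x. Spring housing behind the stop, 44 mm high, to x = 62 mm; plunger's tail to 95 mm.
- home (a point): Point on the jig's bed, 70 mm before the stop face on the centreline, 8 mm above the bench: the blank's origin lies here when the blank is home, its x axis along the jig's.
- stop: The hard stop: two square steel posts on the jig, 18 mm wide, at y = +-24 mm, front faces at jig x = 0, tops 40 mm above the bench. Same origin and axes as the jig.
- plunger_tip (a point): Tip of the round steel spring plunger (14 mm diameter) that sticks out 16 mm in front of the stop face, midway between the posts, its axis 21 mm above the bench, pointing to jig -x.
- plunger (a joint): How far the plunger is pushed in, m. 0 when free; 0.016 when the head meets the hard stops. Spring: about 2.3 N at the first touch, rising 0.45 N per mm to about 9.5 N at the stop; it pushes the blank back out if let go.
- billet: Bystander: straight plain wooden bar 150 x 36 x 26 mm, origin under its centre, lying in the row of blanks.
- disc: Bystander: round wooden rosette blank 64 mm across, 22 mm high, origin under its centre, lying in the row of blanks.
- chisel: Bystander: narrow chisel with wooden handle, 225 mm long, 28 mm high, lying between the row of blanks and the jig; origin on the bench below its ferrule, blade to +x.
- broad_chisel: Bystander: chisel with a 34 mm wide blade, 225 mm long, 28 mm high, lying beyond the blanks; origin on the bench below its ferrule.
- mallet: Bystander: wooden mallet, head 84 mm across, at the right of the bench; origin on the bench below its head.
- stone: Bystander: grey sharpening stone 170 x 55 x 25 mm beyond the blanks; origin under its centre.
There are look-alikes about, which are no part of the job. What is meant by the jig is not pink, and is the smaller of those in its own colour.

How it is judged:
On the way, in this order (a step that is already met when the one before it is completed fails the run):
1. the spoon blank is lifted clear of the bench in the fingers (height (world z) of spoon above 0.03 m and contact force between the fingers and spoon above 2 N), for 0.2 s.
2. the head is pressed onto the hard stops, plunger pushed in, and held for half a second (value of joint plunger above 0.0145 m and contact force between spoon and stop above 1 N and contact force between the fingers and spoon above 2 N), for 0.5 s.
At the end, for the whole second after the job is handed in: The gripper still holds the blank: its head flat on the bed (within 5 mm), between the cheeks (within 6 mm of the middle), square to the stop (within 0.07 rad), plunger pushed in more than 14.5 mm, the end face pressing on the hard stop with 1 to 30 N and on the plunger with over 4 N, at rest (all of step 2 and contact force between spoon and stop below 30 N and contact force between spoon and plunger above 4 N and x of spoon in the frame of jig between -0.0725 and -0.067 m and y of spoon in the frame of jig between -0.006 and 0.006 m and z of spoon in the frame of jig between 0.005 and 0.013 m and angle between the x axis of spoon and the x axis of jig, either way round below 0.07 rad and angle between spoon's own z axis and vertical below 0.08 rad and linear speed of spoon below 0.01 m/s); the arm keeps its last pose, push and grip.
It fails at once if the blank is rammed into the hard stop (over 60 N) (contact force between spoon and stop above 60 N).
It fails at once if another thing on the bench is moved by more than 30 mm (distance of any of billet, disc, chisel, broad_chisel, mallet, stone from where it was at the start of the episode above 0.03 m).
It also fails if it takes over 54 s, if anything falls off the work surface, if the arm or the gripper's body presses on something with over 40 N, if the wrist force passes 120 N, or if a joint passes its speed limit or range.

## Robot

A 7-joint arm with a two-finger parallel gripper is mounted at the origin on the work surface. World frame = base frame: x ahead of the robot, y to its left, z up, the work surface at z = 0. Lengths are in m, angles in rad, forces in N, time in s.
With the tool pointing down it reaches from about 0.4 to 0.875 m from the base axis. Payload 19.3 kg.
Tool frame: the origin (TCP) lies midway between the tips of the shut fingers; the grasp point (between the pads) lies 19 mm behind it; z points along the fingers, y is the line along which they close (so a half turn about z gives the same grasp; the last joint's range is limited). The gripper opens to 85 mm and grips with 20 to 120 N. Pads are 22 mm wide; open, the fingers measure 114 mm over their backs; the gripper's body (76 mm by 85 mm) begins 54 mm behind the grasp point. The pads swing forward as they close: fully open they stand 13 mm farther back than shut.
Start: joints at [1.254, 0.521, -0.036, 1.599, 0.021, 1.021, -0.113], TCP at [0.153, -0.606, 0.231] pointing down, gripper open.
Joint ranges: [-2.91, 2.91], [-0.3, 2.13], [-1.5, 1.42], [0.17, 2.43], [-1.26, 4.41], [0.16, 1.93], [-2.52, 2.52]. Speed limits (rad/s): [1.89, 1.89, 2.39, 2.39, 3.01, 3.01, 3.01].

## Interface

Orientations are given as a 3x3 rotation matrix whose columns are the frame's x, y, z axes.
In Python, from rig import arm gives the robot as it stands. The module is installed in compiled form; this text tells all that it offers.
- The arm moves only by the shell command python3 -m crank 'ROWS' [FORCE]. ROWS is JSON, a list of rows, each a list of 3 entries, a list of its own where there are three numbers: the turn, a rotation vector about the tool's x, y, z in units of 8 degrees (1.0 is 8 degrees), then the shift along the tool's x, y, z in units of 40 mm (1.0 is 40 mm), then the closure in counts, from 0 (fully open) to 255 (shut). A call has exactly 8 rows; each row shifts and turns the commanded pose from where the row before left it, along the tool's axes as they then stand; what a row does not reach is not made up. A row lasts 1/8 s, in which the tool goes at most 62.5 mm and 10.7 degrees, less where a joint would pass 70% of its speed; a pose out of reach is approached as far as the arm can. A call is refused whole if a number of a shift passes 1 or a number of a turn 1, either way. A call with a gripper value outside its range is refused whole. The fingers move at their own pace and stop on an object; FORCE is the grip in N (left out, the last holds). Time passes only in rows, so rows that do not move let the fingers close, or fill a call up. It gives the time, the measured TCP pose, the force, the opening and the grip force at its end, in the units of the state.
- arm.state(): the state, without advancing time (a new reading comes with each control period).
- arm.camera(name): name is "side" or "top" or "wrist"; returns a dict with "frame" (480x640x3 uint8, red, green, blue), "camera_matrix" (3x3 intrinsics, pixels), "R" (3x3) and "t" (3): a world point X has camera coordinates R X + t; the wrist camera has in their place "T_tool_cam" (4x4, takes a point from camera to tool coordinates, whose origin is the TCP and whose axes are the flange's). Camera axes: x right, y down, z forward; pixel columns grow to the right and rows downward; lengths in m; the calibration is good to about 2 mm. A picture is of the moment at which its call begins: read the wrist's pose just before it. There is no depth.
- arm.close_job(): hands the job in; it is judged then, once.
Trained networks look in a picture, given as the dict that the camera call returned (one of the last four; its "shot" number tells which), for a name from the list of things; names that differ only in an ending like _2 or _b are one class to them, and where a whole thing is asked for, a point or a joint stands for the part that bears it (a point fixed in the world has none). Each returns a list of dicts, best first, with "score" (0 to 1); they miss things now and then, are a little off and sometimes report something else, mostly with a low value. They report only what shows in the picture. A call takes as long as a camera call. They do not tell look-alikes from the thing itself.
- arm.look_for(picture, label): "rect" ([centre column, centre row, width, height] in pixels, round what is visible of it).
- arm.silhouettes(picture, label): "region" (480x640 bool, what is visible of it) and "rect" ([centre column, centre row, width, height] in pixels, round what is visible of it).
The state is a dict: "time_s": time; "joints": joint angles; "qvel": joint speeds; "effort": joint torques, N m; "position": TCP position; "eef_rot": TCP orientation; "contact_force": force on the tool from outside, world axes, zero at the start; "torque": the same for the moment, N m; "opening": finger opening in m; "finger_force": force on a finger pad.
Only numpy, scipy, OpenCV 4.12 (cv2) and the standard library are available. Lean on these libraries where they do the work, as an engineer would, in place of code of your own. Each camera call takes 0.05 s, during which the arm holds its last target. There are 200 camera calls.

## Working session

There is one attempt and no reset: what is moved stays moved. The work goes in short steps, Python scripts to look and compute and a shell command to move; the robot and the scene stay as the last step left them, time stands still between calls to the robot, and variables do not carry over. Pictures are saved under pics/ and viewed, at most 10 in all, crops included, and the job is handed in when it is done.

```bash
mkdir -p pics; cat > h.py <<'E'
import numpy as np, cv2
from rig import arm
def ray(c,uv,z):
    K,R,t=map(np.array,(c["camera_matrix"],c["R"],c["t"]))
    d=R.T@np.linalg.inv(K)@np.array([uv[0],uv[1],1.]); o=-R.T@t
    return o+d*(z-o[2])/d[2]
def proj(c,X):
    p=np.array(c["camera_matrix"])@(np.array(c["R"])@np.array(X)+np.array(c["t"])); return p[:2]/p[2]
def save(c,n): cv2.imwrite("pics/"+n,np.ascontiguousarray(c["frame"][:,:,::-1]))
E
python3 - <<'E'
from h import *
s=arm.state(); print(s["position"],np.round(s["eef_rot"],3),s["contact_force"],s["opening"],s["time_s"])
for n in ("top","side"):
    c=arm.camera(n); save(c,n+".png")
    print(n, -np.array(c["R"]).T@c["t"])
    for l in ("spoon","jig","stop","plunger","billet","disc","chisel","broad_chisel","mallet","stone"):
        for d in arm.look_for(c,l): print(l,round(d["score"],2),np.round(d["rect"]), np.round(ray(c,d["rect"][:2],.02),3))
E
```

```text
[ 0.15256695 -0.60574222  0.23074299] [[ 0.97   0.244 -0.   ]
 [ 0.244 -0.97   0.001]
 [-0.    -0.001 -1.   ]] [ 0.55596729 -0.70729439  0.5790819 ] 0.08533093952888605 0.0
top [ 0.22398318 -0.07960424  1.45581528]
spoon 0.6 [151. 241.  27.  68.] [0.475 0.369 0.02 ]
jig 0.61 [400. 200.  54.  69.] [ 0.599 -0.26   0.02 ]
jig 0.61 [412. 373.  91. 110.] [ 0.167 -0.29   0.02 ]
jig 0.6 [491. 202.  58.  74.] [ 0.6   -0.491  0.02 ]
jig 0.45 [302. 265.  12.  93.] [ 0.425 -0.015  0.02 ]
stop 0.71 [406. 195.  32.  19.] [ 0.613 -0.275  0.02 ]
stop 0.55 [419. 365.  40.  31.] [ 0.187 -0.307  0.02 ]
stop 0.52 [496. 195.  31.  22.] [ 0.62  -0.505  0.02 ]
stop 0.4 [283. 142.  33.  65.] [0.747 0.045 0.02 ]
plunger 0.76 [429. 350.  37.  62.] [ 0.225 -0.332  0.02 ]
plunger 0.68 [409. 186.  21.  41.] [ 0.637 -0.283  0.02 ]
billet 0.97 [247. 240.  23.  58.] [0.483 0.125 0.02 ]
disc 0.87 [205. 232.  28.  24.] [0.501 0.235 0.02 ]
chisel 0.94 [300. 265.  15.  89.] [ 0.424 -0.01   0.02 ]
chisel 0.67 [205. 151.  55.  75.] [0.717 0.249 0.02 ]
broad_chisel 0.94 [206. 150.  54.  76.] [0.719 0.245 0.02 ]
stone 0.8
[... 325 characters left out ...]
  50.] [ 0.592 -0.261  0.02 ]
stop 0.86 [467. 231.  40.  31.] [ 0.196 -0.333  0.02 ]
stop 0.77 [308. 191.  23.  19.] [ 0.621 -0.288  0.02 ]
stop 0.43 [345. 156.  24.  17.] [ 0.628 -0.503  0.02 ]
plunger 0.62 [302. 191.  23.  21.] [ 0.634 -0.277  0.02 ]
plunger 0.52 [454. 225.  50.  44.] [ 0.231 -0.34   0.02 ]
plunger 0.19 [448. 175.  92.  36.] [ 0.328 -0.555  0.02 ]
billet 0.9 [260. 302.  63.  50.] [0.485 0.123 0.02 ]
disc 0.71 [216. 339.  34.  29.] [0.498 0.249 0.02 ]
chisel 0.77 [317. 275.  88.  36.] [ 0.426 -0.012  0.02 ]
broad_chisel 0.65 [136. 301.  44.  71.] [0.71  0.253 0.02 ]
mallet 0.82 [448. 175.  93.  35.] [ 0.329 -0.554  0.02 ]
stone 0.89 [191. 243.  63.  48.] [0.743 0.045 0.02 ]
```

View pics/top.png

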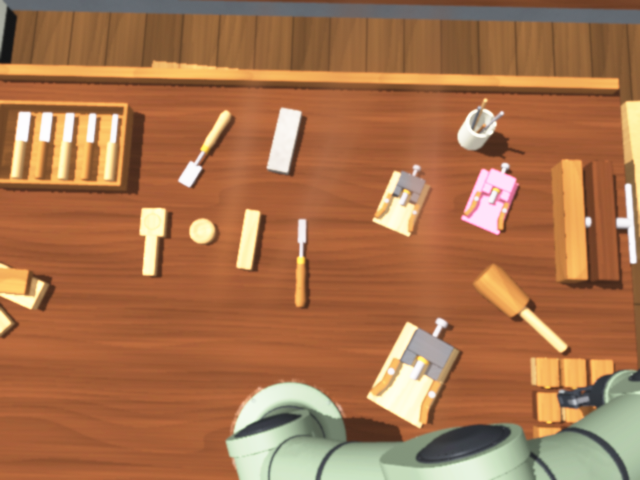

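View pics/side.png

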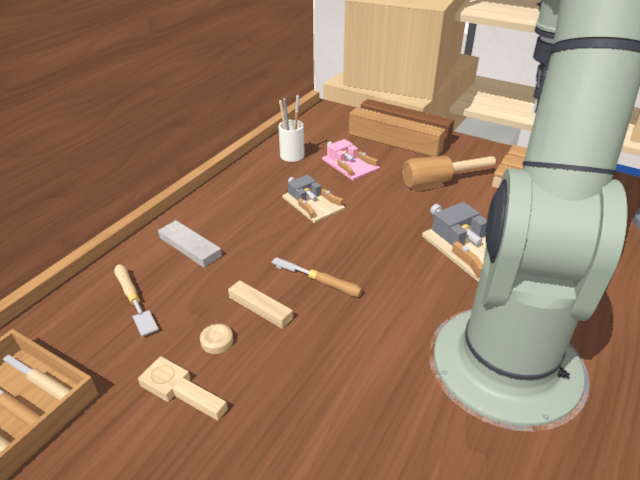

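The only spoon blank is at top (151,241). The jig could be taken for three things: small plain wood/grey (400,200), large plain (412,373) and pink (491,202). By the description it is the small plain one at (400,200). I'll check that in a close crop and fit the poses from the silhouettes.

```bash
cat >> h.py <<'E'
from scipy.optimize import minimize
def box(x0,x1,y0,y1,z0,z1): return np.array([[x,y,z] for x in(x0,x1) for y in(y0,y1) for z in(z0,z1)])/1000.
SPOON=[box(0,70,-30,30,0,24),box(-100,0,-14,14,0,24)]
JIG=[box(-80,62,-50,50,0,8),box(0,62,-33,33,8,44),box(62,95,-6,6,15,27)]
def render(c,parts,p,z=0,up=4):
    m=np.zeros((480*up,640*up),np.uint8); cs,sn=np.cos(p[2]),np.sin(p[2])
    for b in parts:
        w=np.c_[b[:,0]*cs-b[:,1]*sn+p[0],b[:,0]*sn+b[:,1]*cs+p[1],b[:,2]+z]
        q=np.array([proj(c,X) for X in w]); cv2.fillConvexPoly(m,cv2.convexHull(((q+.5)*up*16-8).astype(np.int32)),255,shift=4)
    return cv2.resize(m,(640,480),interpolation=cv2.INTER_AREA)/255.
def fit(cs_masks,parts,p0,z=0):
    f=lambda p: sum(np.abs(render(c,parts,p,z)-m).sum()/m.sum() for c,m in cs_masks)
    r=minimize(f,p0,method="Nelder-Mead",options=dict(initial_simplex=np.array(p0)+np.array([[0,0,0],[.015,0,0],[0,.015,0],[0,0,.15]]),maxiter=150)); return r.x,r.fun
E
python3 - <<'E'
from h import *
cs=[arm.camera("top"),arm.camera("side")]
for l,parts,p0 in(("spoon",SPOON,[.48,.37,0.]),("jig",JIG,[.60,-.265,-.25])):
    M=[]
    for c in cs:
        e=proj(c,[p0[0],p0[1],.02])
        ds=[d for d in arm.silhouettes(c,l) if np.hypot(*(np.array(d["rect"][:2])-e))<20]
        if ds: M.append((c,ds[0]["region"].astype(float)))
    for mm in [M]+[[m] for m in M]: print(l,len(M),*fit(mm,parts,p0))
f=cs[0]["frame"]; a=cv2.resize(f[155:245,365:530],None,fx=4,fy=4,interpolation=2); b=cv2.resize(cs[1]["frame"][165:225,275:350],None,fx=4,fy=4,interpolation=2)
o=np.zeros((600,660,3),np.uint8); o[:360,:660]=a; o[360:,:300]=b
cv2.imwrite("pics/crop.png",o[:,:,::-1])
E
```

```text
spoon 2 [0.48888059 0.36853696 0.00369843] 0.1700906340086596
spoon 2 [0.48762725 0.36976568 0.00528662] 0.052370626682045375
spoon 2 [0.49105917 0.3669468  0.00410096] 0.07078489704424057
jig 2 [ 0.62434918 -0.29114058 -1.03156159] 7.077228817760724
jig 2 [ 0.60195553 -0.26744805 -0.37925122] 0.04530751004429793
jig 2 [ 0.64989839 -0.35524518 -1.00279406] 5.844496994777811
```

View pics/crop.png

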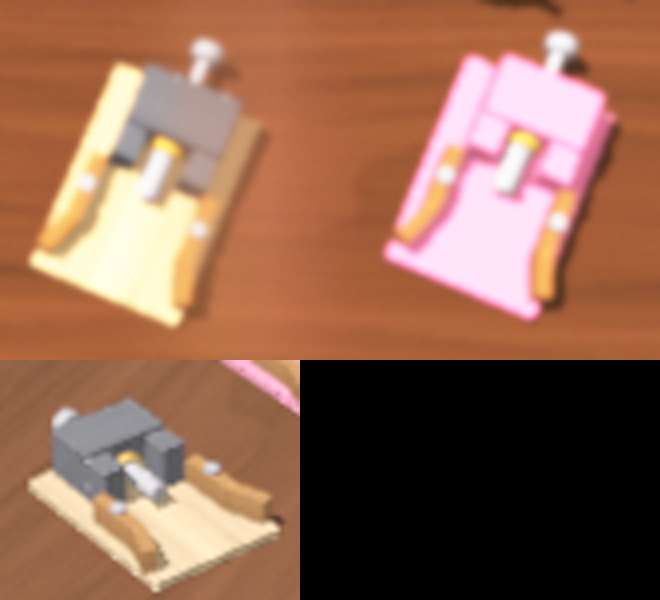

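The crop shows the small grey-and-plywood jig: tail at crop (205,50), plunger tip near (150,190). It is the plain one beside the larger pink copy, so the choice holds. The top-view fits for the spoon and jig agree with the given sizes. Moving off, going around the base.

```bash
python3 -m crank '[[[0,0,1],[0,-0.5,0],0],[[0,0,0.75],[0.5,-1,0],0],[[0,0,0],[1,-1,0],0],[[0,0,0],[1,-1,0],0],[[0,0,0],[1,-1,0],0],[[0,0,0],[1,-1,0],0],[[0,0,0],[1,-1,0],0],[[0,0,0],[1,-1,0],0]]' 40
```

```text
time_s: 2.4
position: [0.404, -0.3028, 0.2316]
eef_rot: [[1.0, 0.002, 0.0], [0.002, -1.0, -0.0], [0.0, 0.0, -1.0]]
contact_force: [1.5, -0.4, 0.3]
opening: 0.0855
finger_force: 0.0
```

```bash
cat >> h.py <<'E'
def wrist():
    s=arm.state(); c=arm.camera("wrist"); T=np.array(c["T_tool_cam"]); Rt=np.array(s["eef_rot"])
    Rwc=Rt@T[:3,:3]; o=np.array(s["position"])+Rt@T[:3,3]; c["R"]=Rwc.T; c["t"]=-Rwc.T@o; return c
E
python3 - <<'E'
from h import *
c=wrist(); save(c,"w1.png"); print(np.round(c["T_tool_cam"],3)); print(proj(c,[.602,-.267,.02]))
for d in arm.silhouettes(c,"jig"): print(d["score"],d["rect"]); 
print(arm.state()["joints"],arm.state()["time_s"])
E
```

```text
[[ 0.001 -0.956 -0.293  0.076]
 [ 1.     0.001 -0.001  0.001]
 [ 0.001 -0.293  0.956 -0.143]
 [ 0.     0.     0.     1.   ]]
[273.42807849 -44.32140369]
0.68 [257.6, 43.0, 141.1, 85.5]
0.58 [527.5, 35.9, 145.2, 71.7]
0.56 [317.9, 372.4, 189.9, 138.8]
[ 0.60452572  0.33309293 -0.10855958  1.90700348  0.04253635  0.90276
 -1.08538668] 2.5
```

```bash
python3 -m crank '[[[0,0,0],[1,-0.2,0],0],[[0,0,0],[1,-0.2,0],0],[[0,0,0],[1,-0.2,0],0],[[0,0,0],[1,-0.2,0],0],[[0,0,0],[1,-0.2,0],0],[[0,0,0],[0,0,0],0],[[0,0,0],[0,0,0],0],[[0,0,0],[0,0,0],0]]'; python3 - <<'E'
from h import *
c=wrist(); p0=[.602,-.267,-.379]
e=proj(c,[p0[0],p0[1],.02]); ds=arm.silhouettes(c,"jig"); print(e,[(d["score"],d["rect"]) for d in ds])
d=min(ds,key=lambda d:np.hypot(*(np.array(d["rect"][:2])-e))); m=d["region"].astype(float)
p,f=fit([(c,m)],JIG,p0); print(p,f)
r=render(c,JIG,p); o=c["frame"].copy(); k,_=cv2.findContours((r>.5).astype(np.uint8),0,1); cv2.drawContours(o,k,-1,(255,0,0),1)
q=[proj(c,[p[0]+x*np.cos(p[2])-y*np.sin(p[2]),p[1]+x*np.sin(p[2])+y*np.cos(p[2]),z]) for x,y,z in((-.016,0,.021),(0,.033,.04),(0,-.033,.04),(0,.015,.04),(-.07,0,.008))]
for a in q: cv2.circle(o,tuple(int(round(v)) for v in a),3,(0,255,0),1)
c["frame"]=o; save(c,"w2.png")
E
```

```text
time_s: 3.5
position: [0.6018, -0.2645, 0.2315]
eef_rot: [[1.0, 0.001, -0.0], [0.001, -1.0, -0.0], [-0.0, 0.0, -1.0]]
contact_force: [0.1, -1.1, 0.4]
opening: 0.0854
finger_force: 0.0
[320.93794546 202.84766635] [(0.72, [322.4, 196.5, 145.7, 186.4]), (0.59, [555.0, 182.3, 166.7, 195.4])]
[ 0.6027582  -0.2695687  -0.38798265] 0.04314507282012484
```

View pics/w2.png

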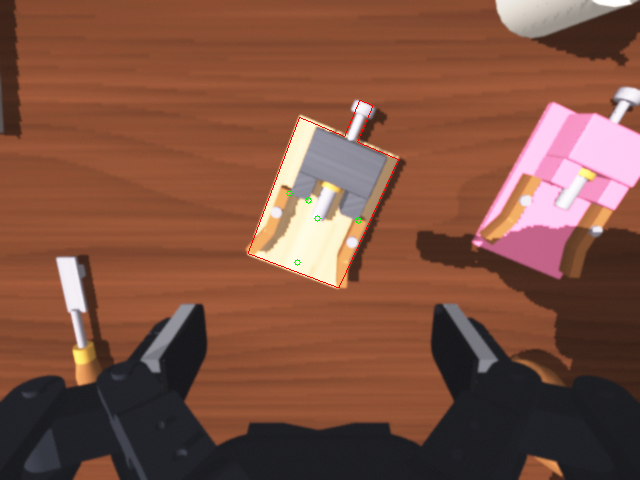

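The overlay lies on the jig's outline: plunger tip (318,218), posts at (288,192) and (358,220), and a shared front edge. Jig is at (0.603,-0.270), yaw -0.388. Off to the spoon.

```bash
python3 -m crank '[[[0,0,0],[-0.2,-1,0],0],[[0,0,0],[-0.2,-1,0],0],[[0,0,0],[-0.2,-1,0],0],[[0,0,0],[-0.2,-1,0],0],[[0,0,0],[-0.2,-1,0],0],[[0,0,0],[-0.2,-1,0],0],[[0,0,0],[-0.2,-1,0],0],[[0,0,0],[-0.2,-1,0],0]]'; python3 -m crank '[[[0,0,0],[-0.2,-1,0],0],[[0,0,0],[-0.2,-1,0],0],[[0,0,0],[-0.2,-1,0],0],[[0,0,0],[-0.2,-1,0],0],[[0,0,0],[-0.2,-1,0],0],[[0,0,0],[-0.2,-1,0],0],[[0,0,0],[-0.2,-1,0],0],[[0,0,0],[0,0,0],0]]'; python3 - <<'E'
from h import *
c=wrist(); p0=[.488,.369,0]
ds=arm.silhouettes(c,"spoon"); print([(d["score"],d["rect"]) for d in ds])
p,f=fit([(c,ds[0]["region"].astype(float))],SPOON,p0); print(p,f,arm.state()["joints"])
r=render(c,SPOON,p); o=c["frame"].copy(); k,_=cv2.findContours((r>.5).astype(np.uint8),0,1); cv2.drawContours(o,k,-1,(255,0,0),1)
c["frame"]=o; save(c,"w3.png")
E
```

```text
time_s: 4.6
position: [0.5374, 0.057, 0.2317]
eef_rot: [[1.0, 0.002, 0.001], [0.002, -1.0, -0.0], [0.001, 0.0, -1.0]]
contact_force: [0.2, 0.3, -0.2]
opening: 0.0853
finger_force: 0.0
time_s: 5.6
position: [0.4799, 0.3387, 0.2314]
eef_rot: [[1.0, 0.006, -0.0], [0.006, -1.0, 0.001], [-0.0, -0.001, -1.0]]
contact_force: [0.1, -0.1, 0.4]
opening: 0.0853
finger_force: 0.0
[(0.85, [285.1, 205.5, 64.6, 181.6])]
[0.48936023 0.36787067 0.00277736] 0.06043448054068253 [-0.52491359  0.46961573 -0.25948652  1.69502176  0.1393508   0.99512484
 -2.40195936]
```

View pics/w3.png

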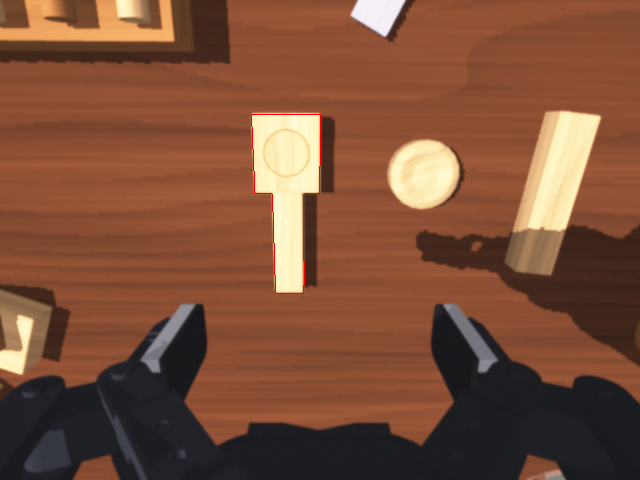

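The overlay lies on the spoon outline: head (251–321, 113–193), stem to (289,292). The disc and billet are well clear. Descending over the stem 25 mm behind the origin.

```bash
python3 -m crank '[[[0,0,0],[-0.2,-0.35,0],0],[[0,0,0],[-0.2,-0.4,0.5],0],[[0,0,0],[0,0,1],0],[[0,0,0],[0,0,1],0],[[0,0,0],[0,0,1],0],[[0,0,0],[0,0,1],0],[[0,0,0],[0,0,0],0],[[0,0,0],[0,0,0],0]]'; python3 -c "
from rig import arm; print(arm.state()['joints'])"
```

```text
time_s: 6.7
position: [0.4657, 0.3665, 0.0528]
eef_rot: [[1.0, 0.002, 0.001], [0.002, -1.0, 0.001], [0.001, -0.001, -1.0]]
contact_force: [-0.5, -0.1, 0.8]
opening: 0.0854
finger_force: 0.0
[-0.65749156  0.70933301 -0.15736485  1.8067119   0.17237342  0.63740348
 -2.48492802]
```

```bash
python3 -m crank '[[[0,0,0],[0,-0.03,0.5],0],[[0,0,0],[0,0,0.5],0],[[0,0,0],[0,0,0.2],0],[[0,0,0],[0,0,0],0],[[0,0,0],[0,0,0],120],[[0,0,0],[0,0,0],255],[[0,0,0],[0,0,0],255],[[0,0,0],[0,0,0],255]]' 50; python3 -c "
from rig import arm; print(arm.state()['joints'][6])"
```

```text
time_s: 7.7
position: [0.4654, 0.3673, 0.0038]
eef_rot: [[1.0, 0.002, 0.0], [0.002, -1.0, 0.0], [0.0, -0.0, -1.0]]
contact_force: [-1.3, -1.0, 5.8]
opening: 0.0272
finger_force: 50.2
-2.48736321627492
```

```bash
python3 -m crank '[[[0,0,0],[0,0,-0.2],255],[[0,0,0],[0,0,-0.4],255],[[0,0,0],[0,0,-0.6],255],[[0,0,0],[0,0,-0.6],255],[[0,0,0],[0,0,-0.6],255],[[0,0,0],[0,0,-0.4],255],[[0,0,0],[0,0,-0.2],255],[[0,0,0],[0,0,0],255]]'; python3 -c "
from rig import arm; print(arm.state()['joints'])"
```

```text
time_s: 8.7
position: [0.4653, 0.3672, 0.1236]
eef_rot: [[1.0, 0.002, 0.0], [0.002, -1.0, 0.0], [0.0, -0.0, -1.0]]
contact_force: [-0.3, 0.0, -0.8]
opening: 0.0269
finger_force: 49.3
[-0.65523221  0.60494499 -0.16161985  1.7740664   0.13149545  0.77260806
 -2.45136477]
```

```bash
python3 -m crank '[[[0,0,0],[0,0.4,0],255],[[0,0,0],[0,0.8,0],255],[[0,0,0],[0,1,0],255],[[0,0,0],[0,1,0],255],[[0,0,0],[0,1,0],255],[[0,0,0],[0,1,0],255],[[0,0,0],[0,1,0],255],[[0,0,0],[0,1,0],255]]';  python3 -m crank '[[[0,0,0],[0,1,0],255],[[0,0,0],[0,1,0],255],[[0,0,0],[0,1,0],255],[[0,0,0],[0,1,0],255],[[0,0,0],[0,1,0],255],[[0,0,0],[0,1,0],255],[[0,0,0],[0,0.8,0],255],[[0,0,0],[0,0.4,0],255]]'; python3 -m crank '[[[0,0,0.4],[0,0,0],255],[[0,0,0.6],[0,0,0],255],[[0,0,0.6],[0,0,0],255],[[0,0,0.6],[0,0,0],255],[[0,0,0.4],[0,0,0],255],[[0,0,0.2],[0,0,0],255],[[0,0,0],[0,0,0],255],[[0,0,0],[0,0,0],255]]'
cat >> h.py <<'E'
J=(.6028,-.2696,-.388)
def rep():
    s=arm.state(); d=np.array(s["position"])[:2]-J[:2]; c,n=np.cos(J[2]),np.sin(J[2]); R=np.array(s["eef_rot"])
    print("tcp in jig mm",np.round([1e3*(d[0]*c+d[1]*n),1e3*(-d[0]*n+d[1]*c),1e3*s["position"][2]],1),"yaw err",np.round(np.arctan2(R[1,0],R[0,0])-J[2],4),"F jig",np.round([s["contact_force"][0]*c+s["contact_force"][1]*n,-s["contact_force"][0]*n+s["contact_force"][1]*c,s["contact_force"][2]],1),"z",np.round(R[:,2],3),s["finger_force"],s["time_s"])
E
python3 -c "
from h import *
rep()"
```

```text
time_s: 9.7
position: [0.4649, 0.0768, 0.1228]
eef_rot: [[1.0, 0.002, -0.001], [0.002, -1.0, -0.001], [-0.001, 0.001, -1.0]]
contact_force: [1.0, -0.0, -0.4]
opening: 0.0266
finger_force: 49.4
time_s: 10.7
position: [0.4651, -0.2109, 0.1227]
eef_rot: [[1.0, -0.0, -0.001], [-0.0, -1.0, -0.0], [-0.001, 0.0, -1.0]]
contact_force: [-0.1, 0.1, -1.4]
opening: 0.0268
finger_force: 49.4
time_s: 11.7
position: [0.4665, -0.2088, 0.1232]
eef_rot: [[0.926, -0.378, -0.0], [-0.378, -0.926, 0.0], [-0.0, -0.0, -1.0]]
contact_force: [0.0, -0.7, -1.5]
opening: 0.0272
finger_force: 49.4
tcp in jig mm [-149.2    4.7  123.2] yaw err 0.0005 F jig [ 0.3 -0.6 -1.5] z [-0.  0. -1.] 49.38603401184082 11.7
```

```bash
python3 -m crank '[[[0,0,0],[-0.2,0.12,0.2],255],[[0,0,0],[0,0,0.4],255],[[0,0,0],[0,0,0.5],255],[[0,0,0],[0,0,0.5],255],[[0,0,0],[0,0,0.3],255],[[0,0,0],[0,0,0.18],255],[[0,0,0],[0,0,0],255],[[0,0,0],[0,0,0],255]]'
python3 - <<'E'
from h import *
rep()
c=wrist(); s=arm.state(); zu=s["position"][2]-.004
ds=arm.silhouettes(c,"spoon"); p0=[.4654-0,-.21,-.388]; p0[0]=s["position"][0]+.024*np.cos(J[2]); p0[1]=s["position"][1]+.024*np.sin(J[2])
K=[box(0,70,-30,30,0,24)]
o=c["frame"].copy()
for parts,p,z,col in((SPOON,p0,zu,(255,0,0)),(JIG,J,0,(0,0,255))):
    k,_=cv2.findContours((render(c,parts,p,z)>.5).astype(np.uint8),0,1); cv2.drawContours(o,k,-1,col,1)
print(p0,[(d["score"],d["rect"]) for d in ds])
c["frame"]=o; save(c,"w4.png")
E
```

```text
time_s: 12.7
position: [0.4576, -0.2103, 0.0405]
eef_rot: [[0.925, -0.379, 0.001], [-0.379, -0.925, -0.0], [0.001, -0.0, -1.0]]
contact_force: [-0.1, 0.6, -0.9]
opening: 0.0268
finger_force: 49.4
tcp in jig mm [-1.568e+02 -1.000e-01  4.050e+01] yaw err -0.0006 F jig [-0.3  0.5 -0.9] z [ 0.001 -0.    -1.   ] 49.38470184803009 12.7
[np.float64(0.47987837690978075), np.float64(-0.2194446717561243), -0.388] []
```

View pics/w4.png

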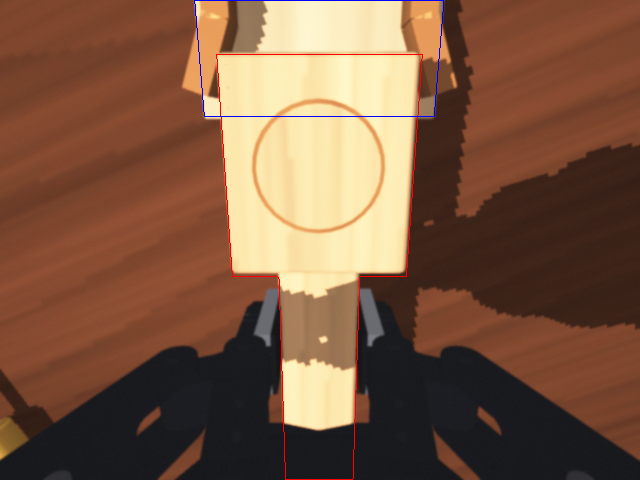

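The spoon and jig outlines match the model to about 1 mm. The head end (row 55) is centred at column 319 between the flared cheeks. Lowering onto the bed.

```bash
python3 -m crank '[[[0,0,0],[0,0,0.2],255],[[0,0,0],[0,0,0.25],255],[[0,0,0],[0,0,0.15],255],[[0,0,0],[0,0,0.07],255],[[0,0,0],[0,0,0],255],[[0,0,0],[0,0,0],255],[[0,0,0],[0,0,0],255],[[0,0,0],[0,0,0],255]]'; python3 -c "
from h import *
rep()"; python3 -m crank '[[[0,0,0],[0.1,0,0],255],[[0,0,0],[0.15,0,0],255],[[0,0,0],[0.15,0,0],255],[[0,0,0],[0.15,0,0],255],[[0,0,0],[0.15,0,0],255],[[0,0,0],[0.1,0,0],255],[[0,0,0],[0,0,0.04],255],[[0,0,0],[0,0,0],255]]'; python3 -c "
from h import *
rep()"
```

```text
time_s: 13.8
position: [0.4574, -0.2103, 0.0134]
eef_rot: [[0.925, -0.379, 0.0], [-0.379, -0.925, -0.0], [0.0, -0.0, -1.0]]
contact_force: [0.5, 0.6, -1.1]
opening: 0.0268
finger_force: 49.4
tcp in jig mm [-1.57e+02 -1.00e-01  1.34e+01] yaw err -0.0005 F jig [ 0.3  0.8 -1.1] z [ 0. -0. -1.] 49.38330352306366 13.8
time_s: 14.8
position: [0.4872, -0.2224, 0.0117]
eef_rot: [[0.925, -0.379, 0.001], [-0.379, -0.925, -0.0], [0.001, -0.0, -1.0]]
contact_force: [0.3, -0.9, -0.1]
opening: 0.0264
finger_force: 49.7
tcp in jig mm [-1.249e+02 -1.000e-01  1.170e+01] yaw err -0.0006 F jig [ 0.7 -0.7 -0.1] z [ 0.001 -0.    -1.   ] 49.662537574768066 14.8
```

```bash
python3 -m crank '[[[0,0,0],[0.1,0,0],255],[[0,0,0],[0.1,0,0],255],[[0,0,0],[0.1,0,0],255],[[0,0,0],[0.1,0,0],255],[[0,0,0],[0.1,0,0],255],[[0,0,0],[0,0,0],255],[[0,0,0],[0,0,0],255],[[0,0,0],[0,0,0],255]]'; python3 -c "
from h import *
rep()"
```

```text
time_s: 15.8
position: [0.504, -0.2294, 0.0117]
eef_rot: [[0.925, -0.379, -0.003], [-0.379, -0.925, 0.001], [-0.003, 0.0, -1.0]]
contact_force: [-12.4, 5.0, 15.7]
opening: 0.027
finger_force: 51.6
tcp in jig mm [-106.7   -0.2   11.7] yaw err -0.0005 F jig [-13.4  -0.   15.7] z [-0.003  0.001 -1.   ] 51.61688446998596 15.8
```

```bash
python3 -m crank '[[[0,0,0],[0,0,-0.02],255],[[0,0,0],[0,0,0],255],[[0,0,0],[0.1,0,0],255],[[0,0,0],[0.05,0,0],255],[[0,0,0],[0,0,0],255],[[0,0,0],[0,0,0],255],[[0,0,0],[0,0,0],255],[[0,0,0],[0,0,0],255]]'; python3 -c "
from h import *
rep()"
```

```text
time_s: 16.8
position: [0.5101, -0.2318, 0.012]
eef_rot: [[0.925, -0.379, -0.002], [-0.379, -0.925, 0.001], [-0.002, 0.0, -1.0]]
contact_force: [-5.7, 2.5, -0.5]
opening: 0.0273
finger_force: 49.5
tcp in jig mm [-1.001e+02 -1.000e-01  1.200e+01] yaw err -0.0005 F jig [-6.2  0.1 -0.5] z [-0.002  0.001 -1.   ] 49.47991669178009 16.8
```

```bash
python3 -m crank '[[[0,0,0],[0.06,0,0],255],[[0,0,0],[0.06,0,0],255],[[0,0,0],[0.03,0,0],255],[[0,0,0],[0,0,0],255],[[0,0,0],[0,0,0],255],[[0,0,0],[0,0,0],255],[[0,0,0],[0,0,0],255],[[0,0,0],[0,0,0],255]]'; python3 -c "
from h import *
rep()"
```

```text
time_s: 17.8
position: [0.5142, -0.2335, 0.0118]
eef_rot: [[0.925, -0.379, -0.005], [-0.379, -0.925, 0.002], [-0.005, 0.0, -1.0]]
contact_force: [-16.2, 8.1, 6.0]
opening: 0.0269
finger_force: 50.3
tcp in jig mm [-95.7  -0.1  11.8] yaw err -0.0006 F jig [-18.1   1.4   6. ] z [-0.005  0.002 -1.   ] 50.33757448196411 17.8
```

```bash
python3 -m crank '[[[0,0,0],[0.02,0,0],255],[[0,0,0],[0,0,0],255],[[0,0,0],[0,0,0],255],[[0,0,0],[0,0,0],255],[[0,0,0],[0,0,0],255],[[0,0,0],[0,0,0],255],[[0,0,0],[0,0,0],255],[[0,0,0],[0,0,0],255]]'; python3 - <<'E'
from h import *
rep()
c=wrist(); s=arm.state(); x,y=s["position"][:2]
o=c["frame"].copy()
p=[x+.024*np.cos(J[2]),y+.024*np.sin(J[2]),J[2]]
for parts,p,z,col in((SPOON,p,.008,(255,0,0)),([box(0,1,-33,33,8,40)],J,0,(0,0,255))):
    k,_=cv2.findContours((render(c,parts,p,z)>.5).astype(np.uint8),0,1); cv2.drawContours(o,k,-1,col,1)
o=cv2.resize(o[:300,170:470],None,fx=2,fy=2); c["frame"]=o; save(c,"w5.png")
E
```

```text
time_s: 18.8
position: [0.5142, -0.2335, 0.0118]
eef_rot: [[0.925, -0.379, -0.007], [-0.379, -0.925, 0.002], [-0.007, 0.0, -1.0]]
contact_force: [-19.5, 9.9, 10.2]
opening: 0.027
finger_force: 51.0
tcp in jig mm [-95.7  -0.1  11.8] yaw err -0.0005 F jig [-21.8   1.8  10.2] z [-0.007  0.002 -1.   ] 51.03956580162048 18.8
```

View pics/w5.png

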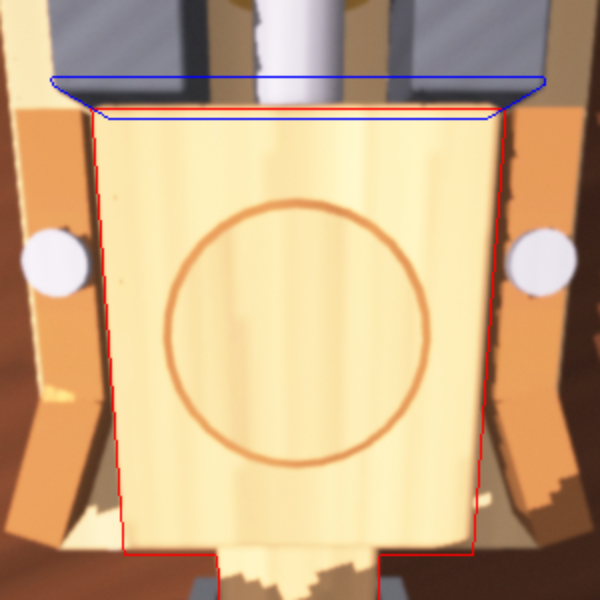

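The posts' front edges (row ~93) and the head end (row ~105) meet, allowing for the height difference. The head is square with even gaps to the cheeks (columns 90 and 505). One more millimetre of command moved nothing and only raised the force, so it is on the hard stop. I'll press slightly more, settle and hand in.

```bash
python3 -m crank '[[[0,0,0],[0.025,0,0],255],[[0,0,0],[0,0,0],255],[[0,0,0],[0,0,0],255],[[0,0,0],[0,0,0],255],[[0,0,0],[0,0,0],255],[[0,0,0],[0,0,0],255],[[0,0,0],[0,0,0],255],[[0,0,0],[0,0,0],255]]'; python3 - <<'E'
from h import *
rep()
c=wrist()
print([(d["score"],d["rect"]) for d in arm.look_for(c,"spoon")]); rep()
E
```

```text
time_s: 19.85
position: [0.5142, -0.2335, 0.0117]
eef_rot: [[0.925, -0.379, -0.008], [-0.379, -0.925, 0.003], [-0.009, 0.0, -1.0]]
contact_force: [-26.0, 11.7, 17.2]
opening: 0.027
finger_force: 51.9
tcp in jig mm [-95.6  -0.1  11.7] yaw err -0.0006 F jig [-28.5   1.   17.2] z [-0.008  0.003 -1.   ] 51.8902051448822 19.85
[(0.96, [318.4, 241.6, 202.1, 381.2])]
tcp in jig mm [-95.7  -0.1  11.7] yaw err -0.0005 F jig [-27.9   2.6  17.1] z [-0.008  0.003 -1.   ] 51.890185475349426 19.95
```

```bash
python3 -c "
from h import *
print(arm.close_job()); rep()"
```

```text
the job is handed in; nothing more can be done
None
the job is handed in; nothing more can be done
```

I handed the job in at about 20 s with the gripper still holding the blank flat in the jig and pressed on the hard stops (estimated 12–19 N there); the hand-in returned no verdict, so I can't confirm it passed.

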